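Shut the marked stopcock under the sliding cover

TASK

Push the blue cover of the white stopcock box sideways along its rails, all the way over the closed half of the box, so that the two stopcock handles in the open half are laid bare. Then push the marked handle, the red one with a white band, over from leaning towards the front to leaning fully back, which shuts it. Leave the grey handle open as it is, and do it all with the fingertips: the cover must stay down on its rails, nothing is to be lifted, and the two vials and the white trough in front of the box stay where they are.

Things in the scene. Friction and masses are not known exactly. Their poses are not given: they have to be found in the camera images.
- valve_box: White metal box with aluminium edges, 160 (x) x 292 (y) x 81 mm, fixed. Origin: centre of its underside, on the table. Its +x is its back, +y its length. The +y half is an open bay, the -y half a closed deck at z 74. Side walls' tops (the rails) at z 75 mm; guide lips along the sides and stops at both ends (y 141 to 146 mm either way) rise to z 81.
- bay_floor (a point): Centre of the bay's floor, at x 0, y 68, z 10 mm in the box's frame and with its axes; the bay's inside measures 132 (x) x 132 (y) mm and is 65 mm deep to the rails.
- cover: Loose blue cover, 144 (x) x 138 (y) x 28 mm, with a low steel bar handle on top (60 mm along x, up to 48 mm above the underside), 0.35 kg. Origin: centre of its underside. It rests on the rails between the guide lips and slides along the box's y with 1 to 5 N. Its end faces are flat and upright, 69 mm either side of the origin in y. It clears the handles under it.
- cover_top (a point): Centre of the cover's flat top, 28 mm above its underside, with the cover's axes. In the box's frame the cover starts at y about +66 mm (over the bay, hiding both handles) and is at y -72 mm against the far stop, over the deck.
- red_handle (a joint): Marked handle: red lever with a white band. 0 = leans 0.4 rad to the box's front (-x), open; 1.1 = against its stop, leans 0.7 rad to the back (+x), shut. It stays where it is left (about 2 N at the tip moves it).
- red_tip (a point): Middle of the top end of the red handle's block, 36 mm from the pivot; the block is 12 mm thick, 18 mm wide (y) and 18 mm long, the shaft below it 6 mm thick and 12 mm wide. Its axes turn with the handle and are the box's at joint value 0.
- red_pivot (a point): Hinge axis of the red handle (along the box's y), at z 36 mm and x +12 mm in the box's frame; y is 38 or 100 mm. The brass valve body under it is 30 mm long (x), 26 mm wide, its top at z 32 mm, the hinge cheeks up to z 43 mm within 7 mm of the pivot in x.
- grey_handle (a joint): The unmarked grey lever of the same shape, values as for the red one. To be left open.
- grey_tip (a point): Middle of the top end of the grey handle, as red_tip.
- red_vial: Loose red-capped vial, diameter 21, height 50 mm, in front of the box; origin: centre of its underside.
- blue_vial: Loose blue-capped vial, diameter 21, height 48 mm, in front of the box; origin: centre of its underside.
- trough: Loose white reagent trough, 46 x 92 x 24 mm, in front of the box; origin: centre of its underside.
Mind the look-alikes: they are no part of the job. Several things have the shape of the cover; the one meant has the colours described above.

How it is judged:
By the outcome, as a careful person would: the job done as asked, in the order asked, and still so for the second after the job is handed in, with the robot touching nothing.
It also fails if it takes over 35 s, if anything falls off the work surface, if the arm or the gripper's body presses on something with over 40 N, if the wrist force passes 120 N, or if a joint passes its speed limit or range.

ROBOT

A 7-joint arm with a two-finger parallel gripper is mounted at the origin on the work surface; the furniture and walls round the work are solid. World frame = base frame: x ahead of the robot, y to its left, z up, the work surface at z = 0. Lengths are in m, angles in rad, forces in N, time in s.
With the tool pointing down it reaches from about 0.425 to 0.8 m from the base axis. Payload 8.3 kg.
Tool frame: the origin (TCP) lies between the finger pads; the fingertips stand 25 mm ahead of it and the grasp point (between the pads) lies 6 mm ahead of it; z points along the fingers, y is the line along which they close (so a half turn about z gives the same grasp; the last joint's range is limited). The gripper opens to 85 mm and grips with 20 to 120 N. Pads are 22 mm wide; open, the fingers measure 114 mm over their backs; the gripper's body (76 mm by 85 mm) begins 54 mm behind the grasp point. The pads swing forward as they close: fully open they stand 13 mm farther back than shut.
Start: joints at [-1.255, 0.383, 0.016, 1.37, -0.006, 1.388, -0.046], TCP at [0.231, 0.581, 0.256] pointing down, gripper open.
Joint ranges: [-2.95, 2.95], [-0.25, 2.06], [-1.52, 1.56], [0.18, 2.33], [-1.44, 4.58], [0.02, 2.06], [-3.01, 3.01]. Speed limits (rad/s): [2.39, 2.39, 3.01, 3.01, 3.14, 3.14, 3.14].

INTERFACE

Orientations are given as a unit quaternion [w, x, y, z].
In Python, from bench import * gives the robot as it stands.
- The arm moves only by the tool carry_out, never from a script. Its argument "motion" is one flat list of numbers, 5 for each row, row after row: the shift along the tool's x, y, z in cm, then the turn about the tool's z in rad, then the opening, from 0 (shut) to 1 (fully open). A call has 1 to 8 rows; each row shifts and turns the commanded pose from where the row before left it, along the tool's axes as they then stand; what a row does not reach is not made up. A row lasts 1/8 s, in which the tool goes at most 62.5 mm and 10.7 degrees, less where a joint would pass 70% of its speed; a pose out of reach is approached as far as the arm can. A call is refused whole if a number of a shift passes 6.25 or a number of a turn 0.188, either way. A call with a gripper value outside its range is refused whole. The fingers move at their own pace and stop on an object; "squeeze" is the grip in N (left out, the last holds). Time passes only in rows, so rows that do not move let the fingers close. It gives the time, the measured TCP pose, the force, the opening and the grip force at its end, in the units of the state.
- state(): the state, without advancing time (a new reading comes with each control period).
- get_image(name): name is "scene" or "top" or "wrist"; returns a dict with "pixels" (480x640x3 uint8, blue, green, red), "depth" (480x640 float32, m along the optical axis (not along the pixel's ray), 0 where there is no reading), "K" (3x3 intrinsics, pixels), "pose" (4x4, takes a point from camera to world coordinates). Camera axes: x right, y up, looking along -z (the intrinsics and any distortion apply to the point x, -y, -z); pixel columns grow to the right and rows downward; lengths in m; the calibration is good to about 2 mm. A picture is of the moment at which its call begins.
- finish_job(): hands the job in; it is judged then, once.
The state is a dict: "t": time; "joint_pos": joint angles; "joint_velocities": joint speeds; "joint_efforts": joint torques, N m; "ee_pos": TCP position; "orientation": TCP orientation; "contact_force": force on the tool from outside, world axes, zero at the start; "moment": the same for the moment, N m; "width": opening from 0.0 (shut) to 1.0 (fully open); "grasp_force": force on a finger pad.
Only numpy, scipy, OpenCV 4.12 (cv2) and the standard library are available. Lean on these libraries where they do the work, as an engineer would, in place of code of your own. Each camera call takes 0.05 s, during which the arm holds its last target. There are 200 camera calls.

## Working session

There is one attempt and no reset: what is moved stays moved. The work goes in short steps, Python scripts to look and compute and a tool call to move; the robot and the scene stay as the last step left them, time stands still between calls to the robot, and variables do not carry over. Pictures are saved under pics/ and viewed, at most 10 in all, crops included, and the job is handed in when it is done.

Besides the shell and the picture viewer there is one more tool, called after "Emit:" by a JSON object that holds its "fn" and its "kwargs". carry_out: Moves the arm, as the interface text tells. Its arguments: {"type":"object","properties":{"motion":{"type":"array","items":{"type":"number"}},"squeeze":{"type":"number"}},"required":["motion"]}

```bash
mkdir -p pics; python3 - <<'E'
from bench import *
import cv2,numpy as np
s=state();print(s)
for n in("scene","top"):
    g=get_image(n);cv2.imwrite(f"pics/{n}0.png",g["pixels"]);np.savez(f"{n}0.npz",**g);print(n,g["K"],g["pose"],g.keys())
E
```

```text
{'t': 0.0, 'joint_pos': array([-1.25491605,  0.38425237,  0.01638214,  1.37115593, -0.00632044,
        1.38819184, -0.04651027]), 'joint_velocities': array([-6.71099325e-05, -3.67093514e-04,  1.53869044e-03,  2.02218528e-03,
        2.81215506e-05, -2.36038170e-03,  1.52602884e-03]), 'joint_efforts': array([-9.77567724e-04, -6.27611876e+01,  8.43839049e-01, -3.71822405e+01,
        1.65737397e-02,  1.45547968e-02,  1.94651813e-05]), 'ee_pos': array([0.23091403, 0.58029209, 0.25526921]), 'orientation': array([-1.75077312e-04,  1.88239182e-01,  9.82122727e-01, -9.63552320e-04]), 'contact_force': array([-0.24845772, -0.87182486,  0.36149318]), 'moment': array([-0.04124651, -0.01303773,  0.00540667]), 'grasp_force': 0.0, 'width': 1.0005690603419175}
scene [[490.52167378   0.         311.09726574]
 [  0.         490.52167378 240.17619342]
 [  0.           0.           1.        ]] [[-0.85171638  0.24872867 -0.46120848  0.04877391]
 [-0.52395619 -0.39247527  0.75593192  0.98297331]
 [ 0.00700902  0.88549264  0.46460054  0.50448561]
 [ 0.          0.          0.          1.        ]] dict_keys(['pixels', 'depth', 'K', 'pose'])
top [[532.81668391   0.         329.4663863 ]
 [  0.         532.81668391 224.81425534]
 [  0.           0.           1.        ]] [[ 0.02619337  0.99007915 -0.13804777  0.32960461]
 [-0.99965312  0.02556283 -0.00633877  0.30807534]
 [-0.00274699  0.13816591  0.99040529  0.93316065]
 [ 0.          0.          0.          1.        ]] dict_keys(['pixels', 'depth', 'K', 'pose'])
```

View pics/scene0.png

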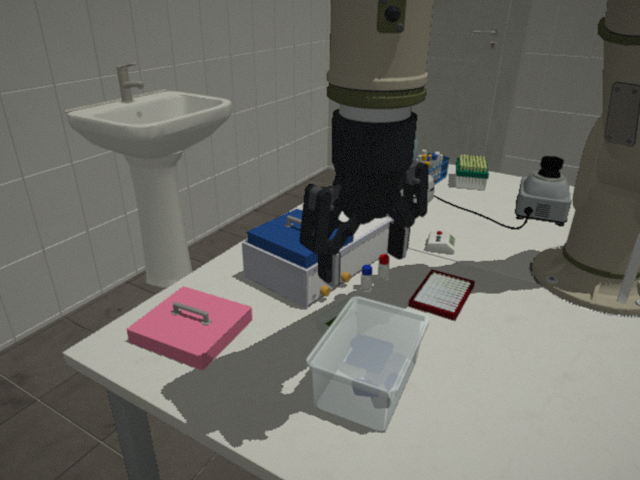

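View pics/top0.png

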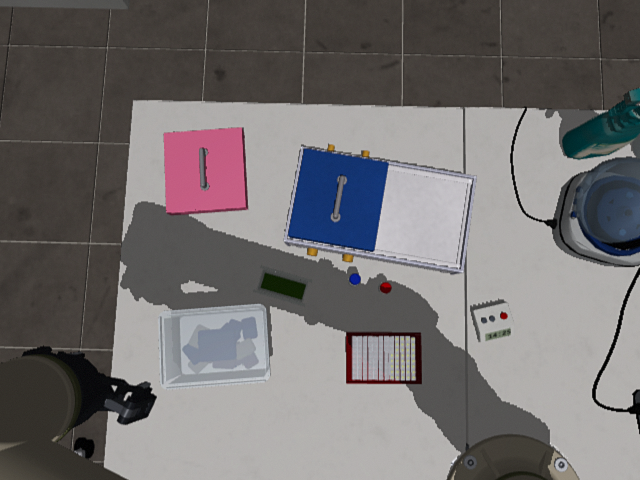

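The scene view shows the blue cover at the near half of the box. In the top view the cover spans px (286-388, 148-250) and the closed deck lies to the right, up to (475,177)/(463,272). The vials are at (355,279) and (386,287), with the trough at (283,285). Next I'll measure the box frame from the top view.

```bash
cat > h.py <<'E'
import numpy as np,cv2
def cloud(g):
    v,u=np.mgrid[:480,:640];K=g["K"];d=g["depth"]
    P=np.stack([(u-K[0,2])/K[0,0]*d,-(v-K[1,2])/K[1,1]*d,-d],-1)
    W=P@g["pose"][:3,:3].T+g["pose"][:3,3];W[d==0]=np.nan
    return W
def ray(g,uv,z):
    K=g["K"];r=np.array([(uv[0]-K[0,2])/K[0,0],-(uv[1]-K[1,2])/K[1,1],-1]);r=g["pose"][:3,:3]@r;o=g["pose"][:3,3]
    return o+r*(z-o[2])/r[2]
def rect(P):
    r=cv2.minAreaRect(P[:,:2].astype(np.float32)*1000);return r,cv2.boxPoints(r)
E
python3 - <<'E'
from h import *
g=np.load("top0.npz");W=cloud(g);px=g["pixels"];h=cv2.cvtColor(px,cv2.COLOR_BGR2HSV)
roi=np.zeros((480,640),bool);roi[130:285,270:490]=1
b=(h[...,0]>100)&(h[...,0]<125)&(h[...,1]>150)&roi
c=max(cv2.findContours(b.astype(np.uint8),0,1)[0],key=cv2.contourArea)[:,0]
print("cover z",np.nanmedian(W[b][:,2]))
r,p=rect(np.array([ray(g,q,.103) for q in c]));print(r,p)
m=roi&(W[...,2]>.066)&(W[...,2]<.09)|(roi&b)
m=cv2.morphologyEx(m.astype(np.uint8),cv2.MORPH_OPEN,np.ones((5,5)))
c=max(cv2.findContours(m,0,1)[0],key=cv2.contourArea)[:,0]
r,p=rect(np.array([ray(g,q,.081) for q in c]));print("box",r,p)
for q in [(355,279),(386,287)]:print(ray(g,q,.049))
print(ray(g,(283,285),.024), np.nanmedian(W[200:230,400:450,2]))
E
```

```text
cover z 0.10401005990276424
((487.3016662597656, 300.7260437011719), (136.4757537841797, 145.13963317871094), 81.51264190673828) [[405.4553  243.94614]
 [549.00543 222.52481]
 [569.1481  357.50595]
 [425.5979  378.92728]]
box ((478.1291809082031, 231.48419189453125), (291.61761474609375, 161.3868865966797), 81.58268737792969) [[376.96118   99.058075]
 [536.6097    75.43396 ]
 [579.2972   363.9103  ]
 [419.64868  387.53442 ]]
[0.36359067 0.26920365 0.049     ]
[0.35179904 0.21787749 0.049     ]
[0.35123272 0.38999961 0.024     ] 0.07500239710324896
```

Emit:
{"fn": "carry_out", "kwargs": {"motion": [0,0,0,-0.116,0,0,0,0,-0.116,0,-4.9,-2.4,0,0,0,-4.9,-2.4,0,0,0,-4.9,-2.4,0,0,0,-4.9,-2.4,0,0,0,-4.9,-2.4,0,0,0,-4.9,-2.4,0,0,0], "squeeze": 40}}

```text
t: 1.1
ee_pos: [0.502, 0.394, 0.2559]
orientation: [-0.0, 0.073, 0.997, -0.0]
contact_force: [-1.0, 0.7, 1.0]
width: -0.002
grasp_force: 0.0
```

```bash
cat >> h.py <<'E'
C=np.array([.4781,.2315]);th=np.radians(81.58-90);R=np.array([[np.cos(th),-np.sin(th)],[np.sin(th),np.cos(th)]])
def rep(s):
    from scipy.spatial.transform import Rotation as Ro
    q=s["orientation"];T=Ro.from_quat([*q[1:],q[0]]).as_matrix()
    print("t",s["t"],"ee",s["ee_pos"].round(4),"box xy",((s["ee_pos"][:2]-C)@R).round(4),"toolx,y in box",(R.T@T[:2,:2]).round(3).tolist(),"F",s["contact_force"].round(1),"w",s["width"],"zaxis",T[:,2].round(3))
E
python3 - <<'E'
from bench import *
from h import *
rep(state())
E
```

```text
t 1.1 ee [0.502  0.394  0.2559] box xy [-0.0002  0.1643] toolx,y in box [[-1.0, -0.0], [-0.0, 1.0]] F [-1.   0.7  1. ] w -0.0024642399363540325 zaxis [-0.001 -0.    -1.   ]
```

Emit:
{"fn": "carry_out", "kwargs": {"motion": [0,0,5,0,0,0,0,5,0,0,0,0,3,0,0,0,0,1.1,0,0,0,0,0,0,0]}}

```text
t: 1.72
ee_pos: [0.5007, 0.3952, 0.1151]
orientation: [-0.0, 0.073, 0.997, -0.0]
contact_force: [0.3, -0.9, 0.9]
width: 0.003
grasp_force: 0.0
```

```bash
python3 - <<'E'
from bench import *
from h import *
rep(state());g=get_image("scene");cv2.imwrite("pics/s1.png",cv2.resize(g["pixels"][130:370,200:480],None,fx=2.5,fy=2.5))
E
```

```text
t 1.725 ee [0.5007 0.3952 0.1151] box xy [-0.0016  0.1653] toolx,y in box [[-1.0, -0.0], [-0.0, 1.0]] F [ 0.3 -0.9  0.9] w 0.003474175014174117 zaxis [-0.001 -0.001 -1.   ]
```

View pics/s1.png

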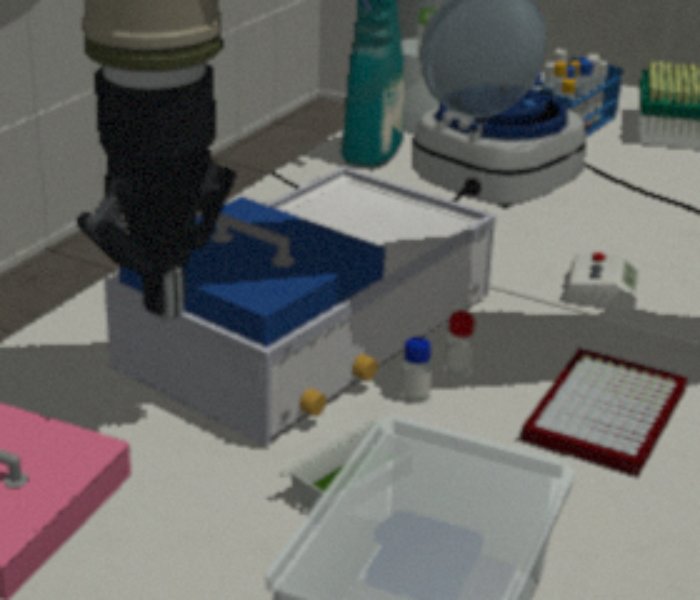

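The crop shows the shut fingertips at (165,305), just off the cover's end face and above the box end. I'll push now.

Emit:
{"fn": "carry_out", "kwargs": {"motion": [0,-1,0,0,0,0,-1,0,0,0,0,-1.6,0,0,0,0,-1.6,0,0,0,0,-1.6,0,0,0,0,-1.6,0,0,0,0,-1.6,0,0,0,0,-1.6,0,0,0]}}

```text
t: 2.78
ee_pos: [0.484, 0.2802, 0.1161]
orientation: [0.001, 0.073, 0.997, 0.001]
contact_force: [0.3, 5.3, 4.9]
width: -0.002
grasp_force: 3.0
```

Emit:
{"fn": "carry_out", "kwargs": {"motion": [0,-0.8,0,0,0,0,-0.8,0,0,0,0,0,0,0,0]}}

```text
t: 3.15
ee_pos: [0.4813, 0.2634, 0.115]
orientation: [-0.0, 0.074, 0.997, -0.001]
contact_force: [0.6, 0.6, 0.9]
width: 0.003
grasp_force: 0.2
```

```bash
python3 - <<'E'
from bench import *
from h import *
rep(state());g=get_image("top");cv2.imwrite("pics/t1.png",cv2.resize(g["pixels"][120:300,260:500],None,fx=3,fy=3))
W=cloud(g);h=cv2.cvtColor(g["pixels"],cv2.COLOR_BGR2HSV)
roi=np.zeros((480,640),bool);roi[130:285,270:490]=1
b=(h[...,0]>100)&(h[...,0]<125)&(h[...,1]>150)&roi
ys=np.array([(ray(g,(u,v),.103)[:2]-C)@R for v,u in np.argwhere(b)])
print(np.percentile(ys,[.5,1,5,50,95,99,99.5],axis=0).round(4))
E
```

```text
t 3.15 ee [0.4813 0.2634 0.115 ] box xy [-0.0015  0.032 ] toolx,y in box [[-1.0, 0.001], [0.001, 1.0]] F [0.6 0.6 0.9] w 0.0032760188916895272 zaxis [-0.001 -0.001 -1.   ]
[[-0.1285 -0.0353]
 [-0.1275 -0.0338]
 [-0.1234 -0.0276]
 [-0.0633  0.004 ]
 [-0.0413  0.0256]
 [-0.034   0.0299]
 [-0.0314  0.0307]]
```

View pics/t1.png

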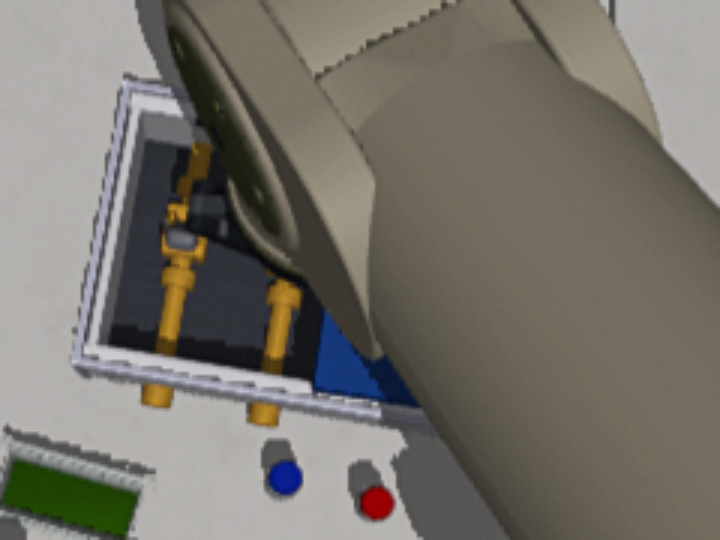

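The top crop shows the grey handle at (180,238), the y=100 valve, so red is at y=38. The cover edge is near crop x≈318 and not yet at the stop. I'll keep pushing.

Emit:
{"fn": "carry_out", "kwargs": {"motion": [0,-0.8,0,0,0,0,-0.8,0,0,0,0,-0.6,0,0,0,0,0,0,0,0]}}

```text
t: 3.7
ee_pos: [0.4791, 0.2428, 0.1158]
orientation: [0.001, 0.074, 0.997, 0.001]
contact_force: [3.4, 3.1, -1.0]
width: 0.003
grasp_force: 1.9
```

Emit:
{"fn": "carry_out", "kwargs": {"motion": [0,-0.3,0,0,0,0,-0.3,0,0,0]}}

```text
t: 3.95
ee_pos: [0.48, 0.241, 0.1175]
orientation: [0.003, 0.072, 0.997, 0.004]
contact_force: [9.8, 16.3, 2.1]
width: 0.003
grasp_force: 9.3
```

```bash
python3 - <<'E'
from bench import *
from h import *
rep(state())
E
```

```text
t 3.95 ee [0.48   0.241  0.1175] box xy [0.0005 0.0097] toolx,y in box [[-1.0, -0.003], [-0.003, 1.0]] F [ 9.8 16.3  2.1] w 0.0028543094324518167 zaxis [ 0.007  0.007 -1.   ]
```

Emit:
{"fn": "carry_out", "kwargs": {"motion": [0,1,0,0,0,0,1.5,-1,0,0,0,0,-5,0,0,4,0.8,-5,0,0,0,0,-3,0,0,0,0,0,0,0]}}

```text
t: 4.7
ee_pos: [0.4445, 0.2761, 0.2569]
orientation: [0.002, 0.073, 0.997, 0.001]
contact_force: [-0.2, 0.6, -0.2]
width: 0.004
grasp_force: 0.0
```

```bash
python3 - <<'E'
from bench import *
from h import *
rep(state())
a=get_image("wrist");b=get_image("scene");cv2.imwrite("pics/w2.png",np.vstack([cv2.resize(a["pixels"],(400,300)),cv2.resize(b["pixels"][150:330,220:460],(400,300))]))
np.savez("w2.npz",**a)
W=cloud(a);px=a["pixels"];h=cv2.cvtColor(px,cv2.COLOR_BGR2HSV)
def bx(m):
    P=W[m];P=P[~np.isnan(P[:,0])];return np.c_[(P[:,:2]-C)@R,P[:,2]]
blue=bx((h[...,0]>100)&(h[...,0]<125)&(h[...,1]>150));blue=blue[(blue[:,2]>.095)&(blue[:,2]<.11)]
red=bx(((h[...,0]<6)|(h[...,0]>174))&(h[...,1]>130)&(h[...,2]>50))
red=red[(abs(red[:,0])<.07)&(red[:,1]>0)&(red[:,1]<.14)]
for P in(blue,red):
    print(len(P)); 
    if len(P):print(np.percentile(P,[1,50,99],axis=0).round(4))
E
```

```text
t 4.7 ee [0.4445 0.2761 0.2569] box xy [-0.0397  0.0392] toolx,y in box [[-1.0, -0.001], [-0.001, 1.0]] F [-0.2  0.6 -0.2] w 0.0037125755888426717 zaxis [ 0.004  0.003 -1.   ]
32759
[[-0.067  -0.1374  0.0992]
 [-0.0089 -0.0709  0.1032]
 [ 0.071  -0.0028  0.1047]]
280
[[-0.0003  0.0302  0.065 ]
 [ 0.004   0.0381  0.0702]
 [ 0.0094  0.0467  0.0726]]
```

View pics/w2.png

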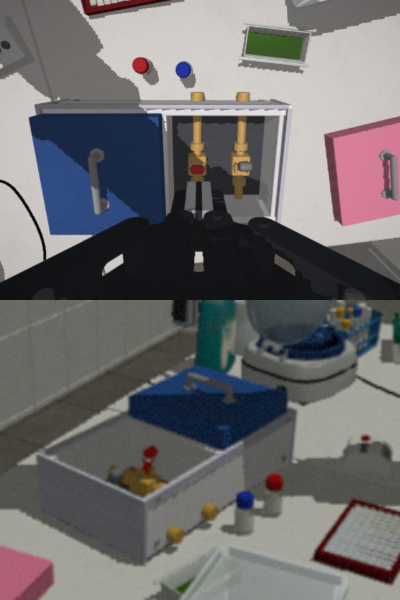

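The wrist view shows the cover over the deck, with both handles bare. The red handle is at about (197,170) and the grey at (243,166) in the upper half. Measured cover y runs -137 to -3 mm, so it is at the stop. Before going into the bay, I'll check how wide the gripper is near the tips.

```bash
python3 - <<'E'
from bench import *
from h import *
s=state();e=s["ee_pos"];tip=e[2]-.025
for n in("scene","wrist","top"):
    W=cloud(get_image(n)).reshape(-1,3);W=W[~np.isnan(W[:,0])]
    P=np.c_[(W[:,:2]-e[:2])@R,W[:,2]-tip];P=P[(abs(P[:,0])<.08)&(abs(P[:,1])<.09)]
    print(n,len(P))
    for z in np.arange(-.02,.13,.01):
        q=P[(P[:,2]>=z)&(P[:,2]<z+.01)]
        if len(q)>5:print(round(z,2),len(q),"x",np.percentile(q[:,0],[2,98]).round(3),"y",np.percentile(q[:,1],[2,98]).round(3))
E
```

```text
scene 12931
-0.01 13 x [-0.013  0.005] y [-0.003  0.007]
0.0 73 x [-0.015  0.005] y [-0.009  0.014]
0.01 88 x [-0.015  0.003] y [-0.012  0.016]
0.02 94 x [-0.015  0.003] y [-0.008  0.015]
0.03 84 x [-0.015  0.004] y [-0.01   0.017]
0.04 157 x [-0.017  0.008] y [-0.03   0.034]
0.05 204 x [-0.016  0.009] y [-0.038  0.041]
0.06 268 x [-0.02   0.007] y [-0.044  0.05 ]
0.07 289 x [-0.02   0.007] y [-0.051  0.058]
0.08 352 x [-0.021  0.007] y [-0.056  0.062]
0.09 288 x [-0.023  0.003] y [-0.052  0.059]
0.1 283 x [-0.022  0.004] y [-0.035  0.043]
0.11 222 x [-0.015  0.004] y [-0.031  0.04 ]
0.12 195 x [-0.04   0.015] y [-0.005  0.039]
wrist 109014
0.0 389 x [-0.011 -0.007] y [-0.012  0.012]
0.01 1003 x [-0.011 -0.006] y [-0.013  0.013]
0.02 1226 x [-0.011 -0.006] y [-0.013  0.013]
0.03 1548 x [-0.012  0.01 ] y [-0.009  0.008]
0.04 4013 x [-0.014  0.008] y [-0.03  0.03]
0.05 11147 x [-0.013  0.008] y [-0.037  0.037]
0.06 9986 x [-0.017  0.008] y [-0.045  0.045]
0.07 18510 x [-0.017  0.001] y [-0.052  0.052]
0.08 14618 x [-0.018 -0.009] y [-0.054  0.054]
0.09 2013 x [-0.02  -0.017] y [-0.018  0.018]
top 44411
0.05 7 x [-0.014 -0.014] y [0.03  0.038]
0.06 15 x [-0.014 -0.013] y [0.032 0.044]
0.07 39 x [-0.014 -0.008] y [0.034 0.051]
0.08 96 x [-0.015  0.009] y [0.04  0.061]
0.09 214 x [-0.014  0.01 ] y [0.045 0.06 ]
0.1 29 x [-0.012  0.002] y [0.039 0.047]
0.11 7 x [-0.012 -0.007] y [0.038 0.041]
```

Emit:
{"fn": "carry_out", "kwargs": {"motion": [0,0.4,5,0,0,0,0,5,0,0,0,0,5,0,0,0,0,2.5,0,0,0,0,0,0,0]}}

```text
t: 5.58
ee_pos: [0.4428, 0.2775, 0.0759]
orientation: [-0.002, 0.073, 0.997, -0.002]
contact_force: [-0.5, 0.8, 0.2]
width: 0.001
grasp_force: 0.0
```

Emit:
{"fn": "carry_out", "kwargs": {"motion": [-1,0,0,0,0,-1,0,0,0,0,-0.8,0,0,0,0,-0.8,0,0,0,0,-0.8,0,0,0,0,-0.8,0,0,0,0,-0.5,0,0,0,0,0,0,0,0,0]}}

```text
t: 6.58
ee_pos: [0.4974, 0.2714, 0.0781]
orientation: [-0.004, 0.072, 0.997, -0.001]
contact_force: [-17.1, -0.2, 10.9]
width: 0.003
grasp_force: 10.2
```

```bash
python3 - <<'E'
from bench import *
from h import *
rep(state())
E
```

```text
t 6.575 ee [0.4974 0.2714 0.0781] box xy [0.0132 0.0423] toolx,y in box [[-1.0, -0.002], [-0.002, 1.0]] F [-17.1  -0.2  10.9] w 0.0033944360069314253 zaxis [-0.007 -0.001 -1.   ]
```

Emit:
{"fn": "carry_out", "kwargs": {"motion": [1,0,0,0,0,3,0,0,0,0,0.5,0,-5,0,0,0,0,-6,0,0,0,0,-6,0,0,4,0,-2,0,0,4,0,0,0,0,0,0,0,0,0]}}

```text
t: 7.58
ee_pos: [0.3756, 0.29, 0.2694]
orientation: [0.001, 0.072, 0.997, 0.001]
contact_force: [0.5, 0.2, -0.3]
width: -0.0
grasp_force: 0.0
```

```bash
python3 - <<'E'
from bench import *
from h import *
rep(state())
a=get_image("wrist");b=get_image("scene");cv2.imwrite("pics/w3.png",np.vstack([cv2.resize(a["pixels"],(400,300)),cv2.resize(b["pixels"][150:330,220:460],(400,300))]))
h=cv2.cvtColor(a["pixels"],cv2.COLOR_BGR2HSV);W=cloud(a)
B=np.dstack([(W[...,:2]-C)@R,W[...,2]])
def pr(n,P):print(n,len(P),np.percentile(P,[1,50,99],axis=0).round(4) if len(P) else "")
inb=(abs(B[...,0])<.064)&(B[...,2]>.045)&(B[...,2]<.08)
pr("red col",B[inb&(abs(B[...,1]-.038)<.012)]);pr("grey col",B[inb&(abs(B[...,1]-.1)<.012)])
m=(h[...,0]>100)&(h[...,0]<125)&(h[...,1]>150)&(B[...,2]>.095)&(B[...,2]<.11);pr("cover",B[m])
r=((h[...,0]<6)|(h[...,0]>174))&(h[...,1]>130)&(abs(B[...,0])<.065)&(B[...,1]>0)&(B[...,1]<.13);pr("red",B[r])
E
```

```text
t 7.575 ee [0.3756 0.29   0.2694] box xy [-0.11    0.0428] toolx,y in box [[-1.0, -0.004], [-0.004, 1.0]] F [ 0.5  0.2 -0.3] w -0.00028805913112226096 zaxis [ 0.001  0.002 -1.   ]
red col 6 [[-0.064   0.0262  0.0733]
 [-0.0639  0.0358  0.0736]
 [-0.0637  0.0461  0.074 ]]
grey col 299 [[-0.0038  0.0912  0.0577]
 [ 0.0004  0.0992  0.0687]
 [ 0.0074  0.1083  0.0715]]
cover 16595 [[-0.0673 -0.1376  0.0967]
 [-0.0336 -0.0822  0.1032]
 [ 0.0623 -0.0031  0.1047]]
red 0
```

View pics/w3.png

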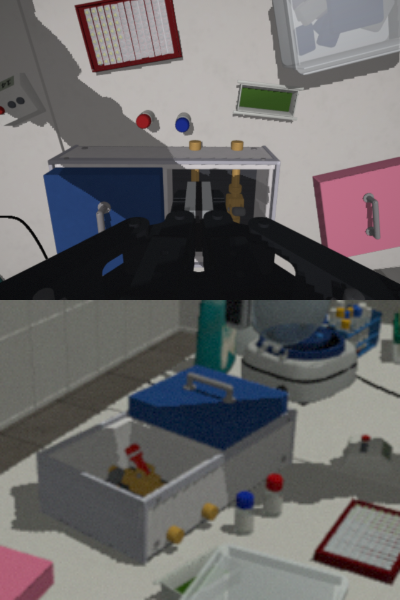

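The lower view shows the red handle (about (135,455)) now leaning back, with the cover still at the stop and the vials in place. To check it is against its stop, I'll measure its lean from the scene camera's depth.

```bash
python3 - <<'E'
from bench import *
from h import *
out=[]
for n in("scene","top"):
    a=get_image(n);h=cv2.cvtColor(a["pixels"],cv2.COLOR_BGR2HSV);W=cloud(a);B=np.dstack([(W[...,:2]-C)@R,W[...,2]])
    r=((h[...,0]<7)|(h[...,0]>173))&(h[...,1]>110)&(abs(B[...,0])<.065)&(B[...,1]>.01)&(B[...,1]<.07)&(B[...,2]>.02);P=B[r]
    print(n,len(P))
    if len(P)<5:continue
    print(np.percentile(P,[2,50,98],axis=0).round(4))
    # predicted block silhouette for several q
    vs=np.argwhere(r);print("px bbox",vs.min(0),vs.max(0))
    for q in(.8,.9,1.0,1.1):
        L=q-.4;pts=[]
        for x in(-.006,.006):
            for y in(-.009,.009):
                for d in(.018,.036):
                    p=[.012+d*np.sin(L)+x*np.cos(L),.038+y];z=.036+d*np.cos(L)-x*np.sin(L)
                    w=np.array([*(C+R@p),z]);c=a["pose"][:3,:3].T@(w-a["pose"][:3,3]);K=a["K"]
                    pts.append([K[1,2]-K[1,1]*c[1]/-c[2],K[0,2]+K[0,0]*c[0]/-c[2]])
        pts=np.array(pts);print(q,pts.min(0).round(1),pts.max(0).round(1))
    if n=="scene":cv2.imwrite("pics/s4.png",cv2.resize(a["pixels"][210:270,260:340],None,fx=8,fy=8))
    else: cv2.imwrite("pics/t4.png",cv2.resize(a["pixels"][130:280,270:490],None,fx=3.5,fy=3.5))
E
```

```text
scene 88
[[0.0073 0.0329 0.0343]
 [0.0204 0.0411 0.051 ]
 [0.0324 0.049  0.0626]]
px bbox [237 295] [254 309]
0.8 [232.8 296. ] [245.1 309. ]
0.9 [232.8 294.9] [245.5 308.3]
1.0 [232.9 293.8] [245.9 307.6]
1.1 [233.2 292.9] [246.5 306.9]
top 0
```

View pics/s4.png

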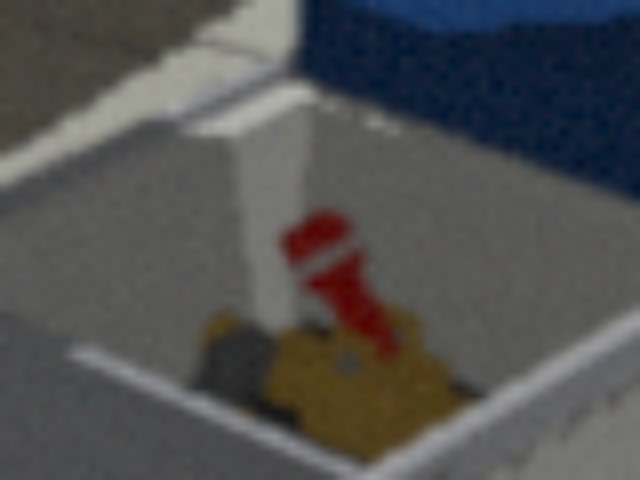

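```bash
python3 - <<'E'
from bench import *
from h import *
a=get_image("scene");h=cv2.cvtColor(a["pixels"],cv2.COLOR_BGR2HSV);K=a["K"]
r=((h[...,0]<7)|(h[...,0]>173))&(h[...,1]>110);r[:225]=0;r[265:]=0;r[:,:285]=0;r[:,320:]=0
v=np.argwhere(r).astype(np.float32);print(len(v))
l=cv2.fitLine(v,cv2.DIST_HUBER,0,.01,.01).ravel();print("meas angle",np.degrees(np.arctan2(l[1],l[0])))
for q in(.7,.8,.9,1.,1.1):
    L=q-.4;P=[]
    for d in(.008,.036):
        w=np.array([*(C+R@[.012+d*np.sin(L),.038]),.036+d*np.cos(L)]);c=a["pose"][:3,:3].T@(w-a["pose"][:3,3])
        P.append(np.array([-K[1,1]*c[1]/-c[2],K[0,0]*c[0]/-c[2]]))
    e=P[0]-P[1];print(q,np.degrees(np.arctan2(e[1],e[0])))
E
```

```text
90
meas angle 34.766666
0.7 13.447026050186142
0.8 17.544189107946906
0.9 21.50474722441808
1.0 25.37502953772832
1.1 29.199060194455832
```

The measured lean is at or beyond the value expected at the stop, and the push force climbed to 17 N there. The grey handle hasn't moved. I'll hand in the job.

```bash
python3 -c "
from bench import *
print(finish_job())"
```

```text
the job is handed in; nothing more can be done
None
```

I handed in the job at about 7.8 s: the blue cover is against the far stop over the closed half, the red handle is pushed back to its stop (shut), and the grey handle is still open; the vials and trough look unmoved in the pictures, and the hand-in gave no verdict.

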